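# Sort the turned wares and hold a finial seated in the spring chuck

## Task

Finish setting up this woodturner's table: first put the loose dark knob and the loose pale bobbin each into the bin that already holds one of its kind and let go of them. Then take the finial with the steel bayonet foot, push it straight down into the spring chuck until its collar is flush on the rim, twist it a quarter turn clockwise seen from above against the spring, and finish while still gripping it, holding it down flush and fully turned. Leave the teapot, mug, mallet and sanding block where they are.

Things in the scene. Friction and masses are not known exactly. Their poses are not given: they have to be found in the camera images.
- finial_mid (a point): Centre (half-way up, on the axis) of the loose pale finial, 94 mm tall, 0.14 kg, standing upright on its foot. z up. Heights above its underside: steel foot 0-17 mm; wooden collar 48 mm in diameter 17-23; square block 36 x 36 mm, flats facing its x and y, 23-63 (grip this); small ball to 94. This point is 47 mm above the underside, 30 mm above the collar's underside.
- finial_foot (a point): Centre of the finial's underside, same axes. The steel foot is a stem 20 mm in diameter, 17 mm high, with two lugs at the very bottom: a bar 40 mm long along the finial's x, 8 mm wide along y, 7 mm high. A half turn makes no difference to it.
- chuck: Spring chuck (bayonet socket) fixed to the table: green square housing 76 x 76 mm on a foot plate 130 mm (its x) by 76 mm, steel top plate. Origin on its axis at table level, z up. The finial enters with its lugs (x) along the chuck's x, either way round: red marks lie beyond the slot's ends. After the clockwise quarter turn the lugs point along the chuck's y, to the white marks.
- chuck_rim (a point): Centre of the chuck's hole at its rim, 60 mm above the table; z up, axes as the chuck. Hole 24.4 mm square, crossed by the entry slot along x, 13 mm wide, 46 mm long overall; plate 6 mm thick. Collar flush on the rim puts finial_mid 30 mm above this point; the lugs are then 4 mm below the plate and can turn clockwise (a stop blocks the other way). Let go, it rises 4 mm.
- chuck_plunger (a joint): Spring plunger in the chuck under the stem, m pressed down: 0 at rest (4 mm below the rim), 0.013 when the collar is flush on the rim; pushes back with 3 N at rest rising to 9 N when flush.
- chuck_ring (a joint): Return ring in the chuck that the lugs turn clockwise, rad: 0 at rest, 1.45 at its stop; spring torque 0.03 N m at rest rising to 0.15 N m at the stop. The lugs have about 0.15 rad of free play before they meet it, so it reads about 1.42 after a full quarter turn of the finial.
- knob_mid (a point): Centre (half-way up) of the loose turned knob to be sorted, dark wood, 36 mm tall, 0.05 kg, standing on the table: foot 30 mm in diameter below, head 40 mm in diameter from 14 mm up to the top. z up its axis.
- bobbin_mid (a point): Centre (half-way up) of the loose turned bobbin to be sorted, pale wood, 44 mm tall, 0.05 kg, standing on the table: 38 mm in diameter at both ends (14 mm thick each), waist 22 mm in diameter between. z up its axis.
- knob_bin: Blue open bin for knobs, fixed, 170 mm (its x) by 120 mm (its y) by 50 mm high, walls and floor 6 mm. Origin at the centre of its underside. Another dark knob already stands in the half towards its +x; the -x half is free.
- bobbin_bin: Orange open bin for bobbins, same size and frame as the blue one. Another pale bobbin already stands in the half towards its +x; the -x half is free.
- teapot: Blue and white teapot, 124 mm tall, body 140 mm wide, on the tea board; leave alone. Origin at the centre of its underside.
- mug: White mug, 80 mm in diameter and 80 mm tall, on the tea board; leave alone. Origin at the centre of its underside.
- mallet: Hammer-shaped wooden mallet lying at the far side; leave alone.
- sanding_block: Cork sanding block 100 x 60 x 30 mm on the table; leave alone. Origin at the centre of its underside.
There are look-alikes about, which are no part of the job. What is shaped like the part that bears knob_mid but green is not meant.

How it is judged:
On the way, in this order (a step that is already met when the one before it is completed fails the run):
1. the knob and the bobbin lie released in the bins of their own kind (x of knob_mid in the frame of knob_bin between -0.08 and 0.08 m and y of knob_mid in the frame of knob_bin between -0.055 and 0.055 m and z of knob_mid in the frame of knob_bin below 0.05 m and contact force between the fingers and knob below 0.1 N and linear speed of each of knob, bobbin below 0.05 m/s and x of bobbin_mid in the frame of bobbin_bin between -0.08 and 0.08 m and y of bobbin_mid in the frame of bobbin_bin between -0.055 and 0.055 m and z of bobbin_mid in the frame of bobbin_bin below 0.05 m and contact force between the fingers and bobbin below 0.1 N), for 0.2 s.
2. the finial's lugs are pushed down through the chuck's rim (horizontal distance between finial_mid and chuck_rim below 0.005 m and z of finial_mid in the frame of chuck_rim below 0.034 m), for 0.05 s.
At the end, for the whole second after the job is handed in: Knob and bobbin released, at rest in their kinds' bins; finial upright (0.08 rad) on the chuck axis (5 mm), collar within 2 mm of the rim, lugs within 0.3 rad of a quarter turn clockwise, return ring past 1.15 rad, fingers gripping it with over 2 N (all of step 1 and horizontal distance between finial_mid and chuck_rim below 0.005 m and z of finial_mid in the frame of chuck_rim below 0.032 m and angle between finial_mid's own z axis and vertical below 0.08 rad and angle between the x axis of finial_mid and the y axis of chuck, either way round below 0.3 rad and value of joint chuck_ring above 1.15 rad and contact force between the fingers and finial above 2 N); the arm keeps its last pose, push and grip.
It fails at once if the teapot, mug, mallet or sanding block is shifted by more than 30 mm (distance of any of teapot, mug, mallet, sanding_block from where it was at the start of the episode above 0.03 m).
It also fails if it takes over 72 s, if anything falls off the work surface, if the arm or the gripper's body presses on something with over 40 N, if the wrist force passes 120 N, or if a joint passes its speed limit or range.

## Robot

A 7-joint arm with a two-finger parallel gripper is mounted at the origin on the work surface. World frame = base frame: x ahead of the robot, y to its left, z up, the work surface at z = 0. Lengths are in m, angles in rad, forces in N, time in s.
With the tool pointing down it reaches from about 0.4 to 0.925 m from the base axis. Payload 4.1 kg.
Tool frame: the origin (TCP) lies midway between the tips of the shut fingers; the grasp point (between the pads) lies 19 mm behind it; z points along the fingers, y is the line along which they close (so a half turn about z gives the same grasp; the last joint's range is limited). The gripper opens to 85 mm and grips with 20 to 120 N. Pads are 22 mm wide; open, the fingers measure 114 mm over their backs; the gripper's body (76 mm by 85 mm) begins 54 mm behind the grasp point. The pads swing forward as they close: fully open they stand 13 mm farther back than shut.
Start: joints at [-1.422, 0.398, 0.045, 1.537, -0.019, 1.207, -0.051], TCP at [0.159, 0.63, 0.231] pointing down, gripper open.
Joint ranges: [-2.82, 2.82], [-0.49, 2.23], [-1.37, 1.46], [0, 2.46], [-1.36, 4.5], [0.23, 2], [-2.94, 2.94]. Speed limits (rad/s): [2.57, 2.57, 3.14, 3.14, 3.14, 3.14, 3.14].

## Interface

Orientations are given as a unit quaternion [w, x, y, z].
In Python, from station import manip gives the robot as it stands. Calls block until the motion is done:
- manip.move_pose(position, orientation): joint-space move of the TCP to a pose.
- manip.servo_line(position, attitude=None, velocity=0.15, force_limit=None): straight line of the TCP; attitude=None keeps the orientation; velocity is the mean speed in m/s. With force_limit (N) it stops when the force on the tool has changed by that much, and returns True; else False.
- manip.move_j(angles): joint-space move.
- manip.set_gripper(opening, f_grip=None): opening from 0.0 (shut) to 1.0 (fully open); f_grip is the grip in N (None keeps the last); returns when the fingers have stopped.
- manip.sleep(seconds).
- manip.inverse_kinematics(position, orientation): joint angles nearest the present ones, or None.
- manip.state(): the state.
- manip.grab_frame(name): name is "scene" or "top"; returns the picture (480x640x3 uint8, red, green, blue); there is no depth.
- manip.get_calibration(name): a dict with "vertical_fov" (degrees; the focal length in pixels is half the picture's height over the tangent of half this angle, whatever the lens; pixels are square), "cx", "cy" (the principal point, pixels), "world_from_camera" (4x4, takes a point from camera to world coordinates). Camera axes: x right, y up, looking along -z (the intrinsics and any distortion apply to the point x, -y, -z); pixel columns grow to the right and rows downward; lengths in m; the calibration is good to about 2 mm. A picture is of the moment at which its call begins. get_calibration takes no time and is no camera call.
A pose or a line that the arm cannot do raises manip.Unreachable and nothing moves.
- manip.close_job(): hands the job in; it is judged then, once.
Trained networks look in the newest picture that a camera, given by its name, has taken for a name from the list of things; names that differ only in an ending like _2 or _b are one class to them, and where a whole thing is asked for, a point or a joint stands for the part that bears it (a point fixed in the world has none). Each returns a list of dicts, best first, with "confidence" (0 to 1); they miss things now and then, are a little off and sometimes report something else, mostly with a low value. They report only what shows in the picture. A call takes as long as a camera call. They do not tell look-alikes from the thing itself.
- manip.outline_of(camera, label): "mask" (480x640 bool, what is visible of it).
- manip.mark_of(camera, label): "centre" ([x, y, z] in m, in the coordinates of the camera as it stood for that picture, good to about 4 mm: a listed point, or the origin of a listed thing).
The state is a dict: "t": time; "joint_positions": joint angles; "qvel": joint speeds; "joint_torque": joint torques, N m; "eef_pos": TCP position; "ee_rot": TCP orientation; "wrist_force": force on the tool from outside, world axes, zero at the start; "ft_torque": the same for the moment, N m; "width": opening from 0.0 (shut) to 1.0 (fully open); "finger_force": force on a finger pad.
Only numpy, scipy, OpenCV 4.12 (cv2) and the standard library are available. Lean on these libraries where they do the work, as an engineer would, in place of code of your own. Each camera call takes 0.05 s, during which the arm holds its last target. There are 200 camera calls.

## Working session

There is one attempt and no reset: what is moved stays moved. The work goes in short steps, each a Python script; the robot and the scene stay as the last script left them, time stands still between calls to the robot, and variables do not carry over. Pictures are saved under pics/ and viewed, at most 10 in all, crops included, and the job is handed in when it is done.

```bash
mkdir -p pics; ls; cat > h.py <<'E'
from station import manip
import numpy as np, cv2
def shot(c,fn=None):
    im=manip.grab_frame(c)
    if fn: cv2.imwrite('pics/'+fn,im[:,:,::-1])
    return im
def marks(c,label,n=4):
    T=np.array(manip.get_calibration(c)["world_from_camera"])
    return [(round(r["confidence"],2),(T@np.r_[r["centre"],1])[:3].round(4)) for r in manip.mark_of(c,label)[:n]]
def pix(c,p):
    k=manip.get_calibration(c);T=np.linalg.inv(np.array(k["world_from_camera"]))
    q=T[:3,:3]@p+T[:3,3];f=240/np.tan(np.radians(k["vertical_fov"])/2)
    return (np.array([k["cx"],k["cy"]])+f*np.array([q[0],-q[1]])/-q[2]).round()
E
python3 - <<'E'
from h import *
a=shot("scene","s0.png");b=shot("top","t0.png")
for c in("scene","top"):
    print(c,manip.get_calibration(c))
    for l in "finial_mid finial_foot chuck chuck_rim knob_mid bobbin_mid knob_bin bobbin_bin teapot mug mallet sanding_block".split():
        print(l,[(x,p,pix(c,p)) for x,p in marks(c,l)])
print(manip.state())
E
```

```text
pics
scene {'vertical_fov': 55.78907733982804, 'cx': 321.47610795365756, 'cy': 237.47893378813447, 'world_from_camera': array([[-0.52903928, -0.47643365,  0.70223103,  1.57767934],
       [ 0.84852825, -0.28643827,  0.44491901,  0.68040837],
       [-0.01082855,  0.8312425 ,  0.55580451,  0.84947014],
       [ 0.        ,  0.        ,  0.        ,  1.        ]])}
finial_mid [(0.9, array([ 0.6531, -0.0222,  0.0511]), array([290., 245.]))]
finial_foot [(0.81, array([ 6.493e-01, -2.360e-02,  3.000e-04]), array([291., 257.]))]
chuck [(0.64, array([ 0.4923,  0.0652, -0.0011]), array([340., 242.]))]
chuck_rim [(0.77, array([0.4899, 0.0668, 0.0603]), array([341., 226.])), (0.52, array([ 0.4921, -0.3229,  0.0009]), array([249., 211.]))]
knob_mid [(0.67, array([0.5874, 0.1813, 0.0196]), array([357., 262.])), (0.57, array([0.7407, 0.1053, 0.022 ]), array([309., 281.])), (0.51, array([0.6685, 0.1664, 0.0154]), array([340., 276.])), (0.37, array([ 0.4774,  0.3118, -0.0017]), array([411., 262.]))]
bobbin_mid [(0.49, array([ 0.6636, -0.1583,  0.0232]), array([254., 241.]))]
knob_bin [(0.58, array(
[... 2465 characters left out ...]
nt_positions': array([-1.4219986 ,  0.39842122,  0.04511342,  1.53658745, -0.01870202,
        1.20688599, -0.05068194]), 'qvel': array([-0.00161497, -0.00031566, -0.00019585,  0.00161608, -0.00138672,
       -0.00066075,  0.00032214]), 'joint_torque': array([ 2.91855781e-05, -4.75025403e+01,  1.36330325e+00, -2.54510468e+01,
        1.15587527e-02,  7.38803483e-04, -1.41671370e-05]), 'eef_pos': array([0.15941309, 0.63019436, 0.23133885]), 'ee_rot': array([1.40605118e-05, 1.23543059e-01, 9.92339211e-01, 5.92080516e-05]), 'wrist_force': array([ 0.53917831,  0.52044507, -0.93003689]), 'ft_torque': array([ 0.0008438 , -0.04164567, -0.00493347]), 'finger_force': 0.0, 'width': 0.9994495540655802}
```

View pics/s0.png

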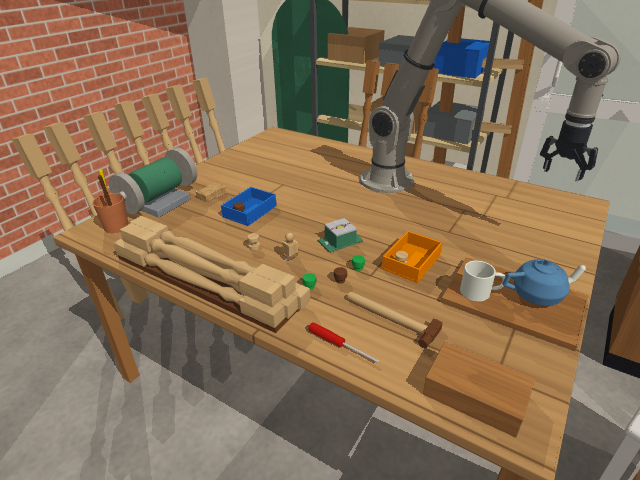

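View pics/t0.png

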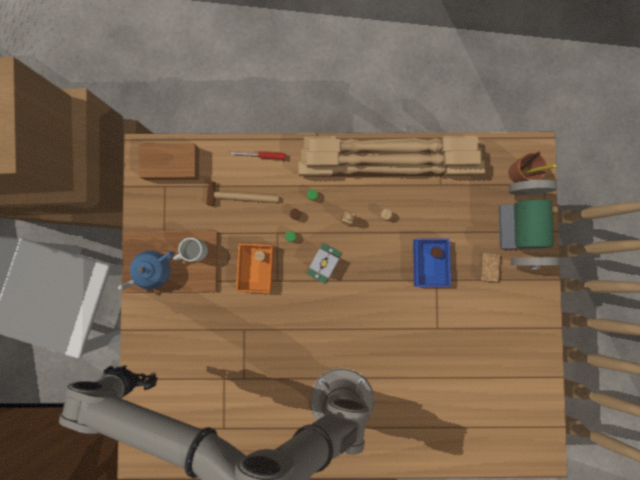

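The scene picture shows the dark knob at (340,276), green look-alike knobs at (309,281) and (357,262), the bobbin at (254,241), the finial at (290,245), the chuck at (341,235), the blue bin at (249,206) and the orange bin at (411,256).
The top picture puts the dark knob at (295,213), green knobs at (313,195) and (291,237), the bobbin at (387,214), the finial at (348,218) and the chuck at (323,263).
Things that could be taken for the knob: dark (295,213), the two green ones, and the dark one already in the blue bin (437,253). By the description I choose the dark one at (295,213). For the bobbin, the loose one is at (387,214) and the other already stands in the orange bin (260,256). I'll check the choice and the yaws in one close crop.

```bash
python3 - <<'E'
from h import *
t=cv2.imread('pics/t0.png');s=cv2.imread('pics/s0.png')
a=cv2.resize(t[180:300,235:455],(800,436),interpolation=cv2.INTER_CUBIC)
cv2.imwrite('pics/c1.png',a)
b=cv2.resize(s[205:265,270:370],(800,480),interpolation=cv2.INTER_CUBIC)
cv2.imwrite('pics/c2.png',b)
# outlines -> min area rect (yaw) in world, at plane z
for lab,z in(("finial_mid",.06),("chuck",.06),("knob_bin",.05),("bobbin_bin",.05)):
    r=manip.outline_of("top",lab)
    for q in r[:1]:
        m=q["mask"].astype(np.uint8);c=max(cv2.findContours(m,0,1)[0],key=cv2.contourArea)
        R=cv2.minAreaRect(c);print(lab,q["confidence"],R,cv2.boxPoints(R).round(1).tolist())
E
```

```text
finial_mid 0.54 ((346.5, 218.0), (12.0, 11.0), 90.0) [[341.0, 212.0], [352.0, 212.0], [352.0, 224.0], [341.0, 224.0]]
chuck 0.55 ((323.3000183105469, 262.9000244140625), (22.807889938354492, 36.224300384521484), 26.56505012512207) [[305.0, 274.0], [321.20001220703125, 241.60000610351562], [341.6000061035156, 251.8000030517578], [325.3999938964844, 284.20001220703125]]
knob_bin 0.56 ((430.7470703125, 262.12811279296875), (48.13201904296875, 36.5988655090332), 88.60282135009766) [[411.8999938964844, 238.5], [448.5, 237.60000610351562], [449.6000061035156, 285.70001220703125], [413.0, 286.6000061035156]]
bobbin_bin 0.64 ((254.0210418701172, 267.9114685058594), (35.65583419799805, 48.93308639526367), 2.0454084873199463) [[235.3000030517578, 291.70001220703125], [237.10000610351562, 242.8000030517578], [272.70001220703125, 244.10000610351562], [271.0, 293.0]]
```

View pics/c1.png

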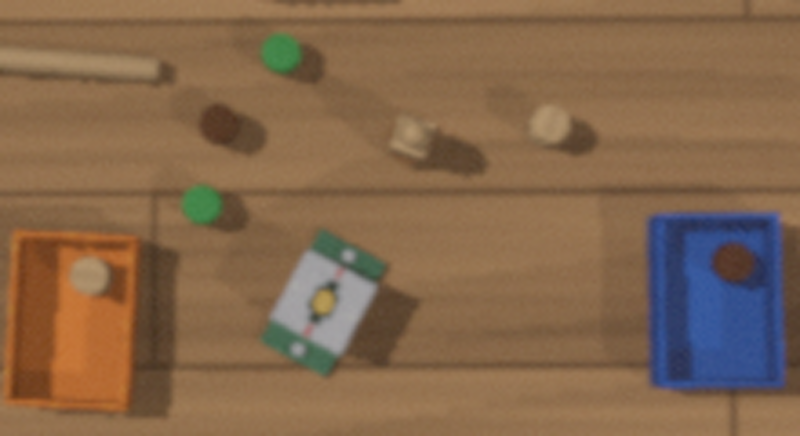

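View pics/c2.png

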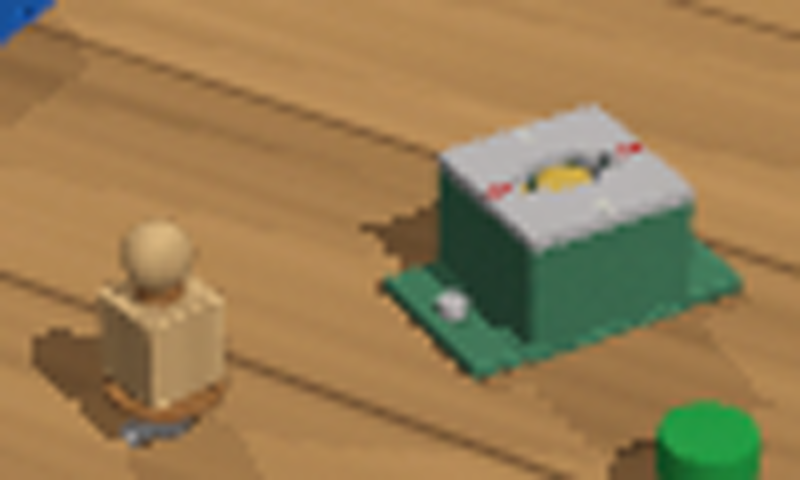

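The crops confirm the choice: the dark knob at c1 (220,124), with greens at (282,53) and (202,204), and the pale bobbin at (550,125). The chuck's red marks run from (307,333) to (340,270), so its x axis is at about -27° world yaw. In c2 the finial block's vertical edges are at columns 103, 152 and 225, and its near lug tip is at (130,435). Both bins' +x points up in the picture (world +x), so their free halves are at lower x. Knob first.

```bash
cat >> h.py <<'E'
from scipy.spatial.transform import Rotation as Ro
def down(psi):
    c,s=np.cos(psi),np.sin(psi)
    q=Ro.from_matrix(np.array([[-s,c,0],[c,s,0],[0,0,-1.]])).as_quat()
    return np.r_[q[3],q[:3]]
def go(p,psi):
    qs=[(abs(j[6]),a) for a in(psi,psi+np.pi) if (j:=manip.inverse_kinematics(p,down(a))) is not None]
    a=min(qs)[1]; manip.move_pose(p,down(a)); return a
def st(): s=manip.state(); print(round(s["t"],1),s["eef_pos"].round(4),"w",round(s["width"],3),"ff",round(s["finger_force"],1),"F",s["wrist_force"].round(1),"q",s["joint_positions"].round(2))
E
python3 - <<'E'
from h import *
from scipy.optimize import least_squares
# finial yaw from scene image edges
obs=np.array([282.9,289.0,298.1])
best=[]
for d in range(-90,90,1):
    a=np.radians(d); 
    P=[np.array([.653,-.023,.043])+.018*np.sqrt(2)*np.array([np.cos(a+k*np.pi/2+np.pi/4),np.sin(a+k*np.pi/2+np.pi/4),0]) for k in range(4)]
    def pf(p):
        k=manip.get_calibration("scene");T=np.linalg.inv(k["world_from_camera"]);q=T[:3,:3]@p+T[:3,3];f=240/np.tan(np.radians(k["vertical_fov"])/2)
        return np.array([k["cx"],k["cy"]])+f*np.array([q[0],-q[1]])/-q[2]
    u=np.array([pf(p) for p in P]); n=u[u[:,1].argmax()][0]; e=np.array([u[:,0].min(),n,u[:,0].max()])
    e=e-e.mean()-(obs-obs.mean()); lug=[pf(np.array([.653,-.023,.004])+s*.02*np.array([np.cos(a),np.sin(a),0])).round(1) for s in(1,-1)]
    best.append((np.abs(e).sum(),d,lug))
for b in sorted(best,key=lambda b:b[0])[:8]: print(b)
p=[.6705,.166]
a=go([*p,.15],np.radians(60)); manip.servo_line([*p,.009],velocity=.15)
manip.set_gripper(0.1,f_grip=30); st()
manip.servo_line([*p,.16],velocity=.25); st()
E
```

```text
(np.float64(0.9215237468491182), -20, [array([285. , 259.1]), array([295.5, 254.4])])
(np.float64(0.9215237468491182), 70, [array([293.9, 259.7]), array([286.7, 253.8])])
(np.float64(0.9640388194931688), -21, [array([285., 259.]), array([295.5, 254.4])])
(np.float64(0.9640388194931688), 69, [array([293.8, 259.7]), array([286.8, 253.8])])
(np.float64(1.001678962688402), -22, [array([284.9, 259. ]), array([295.6, 254.5])])
(np.float64(1.001678962688402), 68, [array([293.8, 259.7]), array([286.9, 253.7])])
(np.float64(1.034053236187276), -23, [array([284.9, 258.9]), array([295.6, 254.5])])
(np.float64(1.034053236187276), 67, [array([293.7, 259.8]), array([287. , 253.7])])
5.5 [0.671  0.1661 0.0098] w 0.457 ff 30.3 F [-0.4  0.1  3. ] q [-0.62  0.74  0.47  1.62 -0.41  0.88  1.05]
6.3 [0.6692 0.166  0.1582] w 0.46 ff 30.2 F [ 0.3  0.3 -0.9] q [-0.67  0.59  0.55  1.52 -0.32  1.13  0.99]
```

```bash
python3 - <<'E'
from h import *
p=[.449,-.3235]
go([*p,.16],np.pi/2); manip.servo_line([*p,.02],velocity=.15,force_limit=8); st()
manip.set_gripper(.68); manip.servo_line([*p,.16],velocity=.25)
p=[.667,-.161]
manip.set_gripper(1.0); go([*p,.15],np.pi/2); manip.servo_line([*p,.016],velocity=.15)
manip.set_gripper(0.1,f_grip=30); st()
manip.servo_line([*p,.17],velocity=.25); st()
p=[.435,.311]
go([*p,.17],np.pi/2); manip.servo_line([*p,.025],velocity=.15,force_limit=8); st()
manip.set_gripper(.68); manip.servo_line([*p,.17],velocity=.25)
go([.5,.45,.25],np.pi/2);st()
shot("scene","s1.png")
print("kn",marks("scene","knob_mid"),"bo",marks("scene","bobbin_mid"),"fi",marks("scene","finial_mid"),"ru",marks("scene","chuck_rim"))
shot("top","t1.png")
print("kn",marks("top","knob_mid"),"bo",marks("top","bobbin_mid"),"fi",marks("top","finial_mid"),"ru",marks("top","chuck_rim"),marks("top","chuck"))
s=cv2.imread('pics/s1.png')[180:330,200:450];t=cv2.imread('pics/t1.png')[180:300,225:455]
cv2.imwrite('pics/c3.png',np.vstack([cv2.resize(s,(500,300),interpolation=2),cv2.resize(t,(500,261),interpolation=2)]))
E
```

```text
9.3 [ 0.4496 -0.3241  0.0208] w 0.46 ff 30.2 F [ 0.3  0.  -0.3] q [-0.13  0.7   0.92  1.97 -0.75  0.85 -0.37]
13.4 [ 0.6674 -0.1611  0.0166] w 0.432 ff 30.1 F [-0.1  0.3  3.9] q [-0.4   0.9   0.91  1.63 -0.8   1.03 -0.8 ]
14.1 [ 0.6661 -0.1602  0.1682] w 0.431 ff 30.1 F [-0.4 -0.6 -0.8] q [-0.46  0.75  1.04  1.53 -0.67  1.25 -0.89]
17.1 [0.4358 0.3114 0.0258] w 0.436 ff 30.1 F [ 0.1 -0.9 -0.3] q [-1.05  0.49  0.44  2.   -0.31  0.71  1.15]
18.9 [0.4994 0.4479 0.2474] w 0.677 ff 0.0 F [0.8 0.5 0.1] q [-1.14  0.47  0.5   1.47 -0.23  1.27  0.95]
kn [(0.65, array([ 0.4738, -0.5349, -0.0015])), (0.52, array([ 0.4522, -0.3228,  0.0189])), (0.43, array([0.5885, 0.1771, 0.0199]))] bo [(0.7, array([0.4416, 0.3141, 0.0261])), (0.58, array([ 0.4763,  0.3094, -0.0036])), (0.37, array([ 4.950e-01, -3.205e-01,  3.000e-04]))] fi [(0.65, array([0.487 , 0.0664, 0.0576])), (0.64, array([ 0.652 , -0.022 ,  0.0473]))] ru [(0.61, array([0.4907, 0.0666, 0.0548]))]
kn [(0.66, array([0.7371, 0.1024, 0.0143])), (0.58, array([ 0.4589, -0.3227,  0.024 ])), (0.51, array([0.4881, 0.066 , 0.0027])), (0.4, array([0.5867, 0.1817, 0.0176]))] bo [(0.75, array([ 4.753e-01, -5.381e-01,  2.000e-04])), (0.4, array([0.4413, 0.3114, 0.0312]))] fi [(0.63, array([ 0.6529, -0.0291,  0.049 ]))] ru [(0.93, array([0.4928, 0.0604, 0.0651]))] [(0.59, array([0.4899, 0.0617, 0.0014]))]
```

View pics/c3.png

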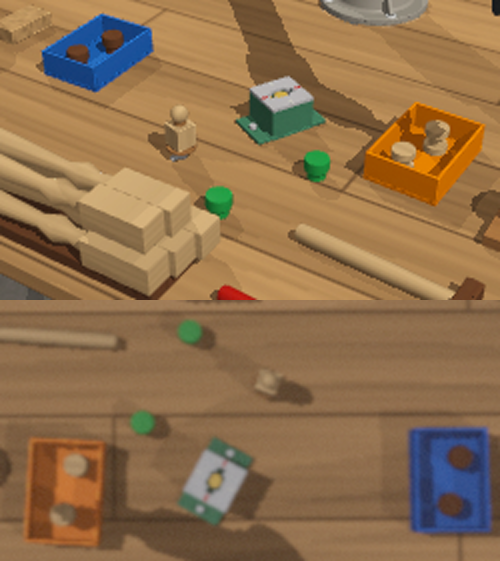

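The picture shows the knob and the bobbin standing in the free halves of their bins: dark pair in blue at about (78,50) and (112,40), pale pair in orange at (403,153) and (436,135). Next I'll refine the chuck from the steel plate pixels in both cameras, and centre the finial by squeezing it across both pairs of flats.

```bash
cat > m.py <<'E'
from h import *
def unproj(c,uv,z):
    k=manip.get_calibration(c);T=np.array(k["world_from_camera"]);f=240/np.tan(np.radians(k["vertical_fov"])/2)
    uv=np.atleast_2d(uv).astype(float);d=np.c_[(uv[:,0]-k["cx"])/f,-(uv[:,1]-k["cy"])/f,-np.ones(len(uv))]@T[:3,:3].T
    return (T[:3,3]+d*((z-T[2,3])/d[:,2])[:,None])[:,:2]
def plate(c,fn):
    im=cv2.imread('pics/'+fn);S=8
    u,v=pix(c,np.array([.491,.065,.06])).astype(int);r=22
    cr=cv2.resize(im[v-r:v+r,u-r:u+r],None,fx=S,fy=S,interpolation=cv2.INTER_CUBIC)
    h=cv2.cvtColor(cr,cv2.COLOR_BGR2HSV);out=[]
    for name,m,z in(("plate",((h[...,1]<60)&(h[...,2]>110)),.06),("yellow",((h[...,0]>17)&(h[...,0]<35)&(h[...,1]>110)&(h[...,2]>120)),.056)):
        n,l,s,ce=cv2.connectedComponentsWithStats(m.astype(np.uint8))
        R=r*S
        i=min([i for i in range(1,n) if s[i,4]>150],key=lambda i:np.linalg.norm(ce[i]-R)-s[i,4]/200,default=None)
        if i is None: print(c,name,"none");continue
        ys,xs=np.where(l==i);uv=np.c_[(xs+.5)/S-.5+u-r,(ys+.5)/S-.5+v-r]
        w=unproj(c,uv,z);q=cv2.minAreaRect((w*1000).astype(np.float32))
        print(c,fn,name,"mean",w.mean(0).round(4),"rect",np.round(q[0],1),np.round(q[1],1),round(q[2],1))
E
python3 - <<'E'
from m import *
for f in("t0.png","t1.png"): plate("top",f)
for f in("s0.png","s1.png"): plate("scene",f)
# centre the finial
x=np.radians(-21)
p=[.6525,-.025]
manip.set_gripper(1.0)
# option list for q7 range
for k in range(4):
    j=manip.inverse_kinematics([.491,.065,.15],down(x+k*np.pi/2)); print(k,None if j is None else np.round(j,2))
E
```

```text
top t0.png plate mean [0.4894 0.0633] rect [483.4  66.4] [ 81.5 101.6] 61.4
top t0.png yellow mean [0.4925 0.0621] rect [492.4  62. ] [16.8 23.7] 60.0
top t1.png plate mean [0.4895 0.0633] rect [483.2  66.6] [ 81.4 101.4] 61.3
top t1.png yellow mean [0.4925 0.062 ] rect [492.5  62. ] [16.7 23.6] 63.2
scene s0.png plate mean [0.4949 0.0684] rect [494.7  68.3] [88.3 79.3] 60.8
scene s0.png yellow mean [0.4901 0.063 ] rect [490.1  62.6] [15.8 22.8] 60.7
scene s1.png plate mean [0.4944 0.0683] rect [493.9  67.2] [87.5 80.2] 60.7
scene s1.png yellow mean [0.49   0.0629] rect [490.1  62.6] [15.8 22.8] 60.7
0 [-1.04  0.34  1.    2.01 -0.35  0.97 -0.24]
1 [-0.87  0.27  0.77  2.01 -0.23  0.95  1.22]
2 [-0.63  0.23  0.47  2.   -0.13  0.94  2.68]
3 [-1.2   0.51  1.27  2.01 -0.57  1.05 -1.59]
```

```bash
python3 - <<'E'
from h import *
x=np.radians(-21);p=[.6525,-.025]
manip.move_pose([*p,.16],down(x)); manip.servo_line([*p,.032],velocity=.12)
manip.set_gripper(.2,f_grip=20); st()
manip.set_gripper(.8); manip.servo_line([*p,.15],velocity=.25)
manip.move_pose([*p,.15],down(x+np.pi/2)); manip.servo_line([*p,.028],velocity=.15)
manip.set_gripper(.1,f_grip=80); st()
manip.servo_line([*p,.16],velocity=.15); st()
c=[.4915,.0635];psi=np.radians(-28.5)+np.pi/2
manip.move_pose([*c,.16],down(psi)); manip.servo_line([*c,.115],velocity=.1); st()
shot("scene","s2.png"); print(marks("scene","finial_mid"),marks("scene","finial_foot"),marks("scene","chuck_rim"))
s=cv2.imread('pics/s2.png')[180:265,285:395]
cv2.imwrite('pics/c4.png',cv2.resize(s,None,fx=7,fy=7,interpolation=2))
E
```

```text
23.4 [ 0.6527 -0.0249  0.0324] w 0.418 ff 21.7 F [-0.4  0.3  1.5] q [-0.59  0.79  0.85  1.71 -0.7   0.97  0.16]
27.1 [ 0.6534 -0.025   0.0292] w 0.411 ff 80.0 F [ 0.5 -0.8  5.1] q [-0.38  0.67  0.51  1.71 -0.41  0.87  1.5 ]
28.1 [ 0.6515 -0.0248  0.1587] w 0.409 ff 79.6 F [ 0.7  0.1 -1.2] q [-0.44  0.53  0.58  1.62 -0.32  1.09  1.43]
29.5 [0.4922 0.063  0.1151] w 0.413 ff 79.6 F [ 0.2  0.6 -1.6] q [-0.76  0.31  0.64  2.04 -0.24  0.87  1.09]
[(0.62, array([0.4927, 0.0656, 0.1351]))] [(0.46, array([0.4882, 0.0665, 0.0857])), (0.27, array([ 0.491 ,  0.0669, -0.0011])), (0.21, array([0.4729, 0.6727, 0.019 ]))] [(0.76, array([0.4906, 0.0637, 0.0584]))]
```

View pics/c4.png

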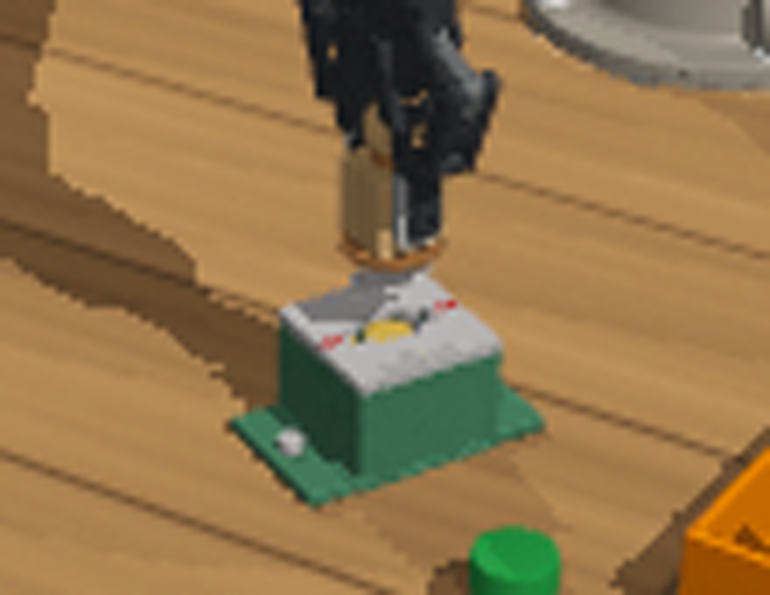

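The crop shows the finial straight over the hole (collar centred at column 391; the red marks' midpoint is at 388, about what perspective accounts for), with the lugs along the red marks. Now lower it with a force stop.

```bash
python3 - <<'E'
from h import *
c=[.4915,.0635]
hit=manip.servo_line([*c,.0865],velocity=.03,force_limit=6); print(hit); st()
if not hit:
    hit=manip.servo_line([*c,.078],velocity=.02,force_limit=12); print(hit); st()
E
```

```text
False
30.8 [0.4917 0.0635 0.0867] w 0.41 ff 79.6 F [ 1.   0.  -1.4] q [-0.73  0.35  0.62  2.06 -0.28  0.81  1.13]
False
31.4 [0.492  0.0636 0.0783] w 0.408 ff 80.1 F [-0.3  0.   4.5] q [-0.72  0.37  0.61  2.07 -0.29  0.79  1.14]
```

It's in the slot: 10 mm below the rim at the spring force expected there. Push to flush, then twist.

```bash
python3 - <<'E'
from h import *
c=[.492,.0636]
manip.set_gripper(.1,f_grip=100)
hit=manip.servo_line([*c,.068],velocity=.02,force_limit=25); print(hit); st()
z=manip.state()["eef_pos"][2]-.001
psi=np.radians(-28.5)+np.pi/2
for d in(30,60,90,92):
    manip.servo_line([*c,z],down(psi-np.radians(d)),velocity=.03); s=manip.state(); st(); print(s["ft_torque"].round(3))
    R=Ro.from_quat(np.r_[s["ee_rot"][1:],s["ee_rot"][0]]).as_matrix();print("yaw",np.degrees(np.arctan2(R[1,1],R[0,1])).round(1))
E
```

```text
True
32.0 [0.4921 0.0636 0.0725] w 0.402 ff 101.0 F [-1.7  0.2  6.9] q [-0.72  0.38  0.61  2.07 -0.3   0.78  1.15]
32.6 [0.4922 0.0629 0.0723] w 0.411 ff 101.9 F [-3.4 -1.2 12.8] q [-0.82  0.41  0.74  2.07 -0.39  0.8   0.7 ]
[-0.245  0.533  0.005]
yaw 31.5
33.3 [0.4916 0.063  0.0723] w 0.409 ff 102.2 F [-4.4 -1.  15.7] q [-0.91  0.46  0.87  2.07 -0.48  0.82  0.27]
[-0.217  0.957  0.042]
yaw 1.5
34.0 [0.4922 0.0629 0.0723] w 0.411 ff 102.0 F [-2.5 -0.1 12.9] q [-1.    0.52  1.    2.07 -0.59  0.86 -0.15]
[-0.241  0.587  0.141]
yaw -28.5
34.2 [0.4922 0.0629 0.0723] w 0.411 ff 101.9 F [-2.7 -0.3 12.4] q [-1.01  0.53  1.01  2.07 -0.6   0.86 -0.18]
[-0.248  0.533  0.101]
yaw -30.5
```

```bash
python3 - <<'E'
from h import *
p=manip.state()["eef_pos"]
manip.servo_line([.492,.0636,.0705],velocity=.02); manip.sleep(.5); st(); print(manip.state()["ft_torque"].round(3))
shot("scene","s3.png"); print(marks("scene","finial_mid"),marks("scene","chuck_rim"),marks("scene","bobbin_mid"),marks("scene","knob_mid"))
s=cv2.imread('pics/s3.png')
cv2.imwrite('pics/c5.png',np.hstack([cv2.resize(s[195:260,300:380],(480,390),interpolation=2),cv2.resize(s[180:300,215:455][:, :],(300,150))[[*range(150)]+[149]*240]]))
E
```

```text
35.0 [0.4923 0.0629 0.0722] w 0.411 ff 103.1 F [-5.2 -0.7 23.2] q [-1.01  0.53  1.01  2.07 -0.6   0.86 -0.18]
[-0.254  1.23   0.033]
[(0.6, array([0.4923, 0.0662, 0.0897])), (0.23, array([ 0.476 ,  0.3086, -0.0029]))] [(0.68, array([0.4919, 0.0653, 0.0586]))] [] [(0.61, array([0.5874, 0.1802, 0.018 ])), (0.5, array([0.738 , 0.1036, 0.0222])), (0.45, array([ 0.4538, -0.3224,  0.0191]))]
```

View pics/c5.png

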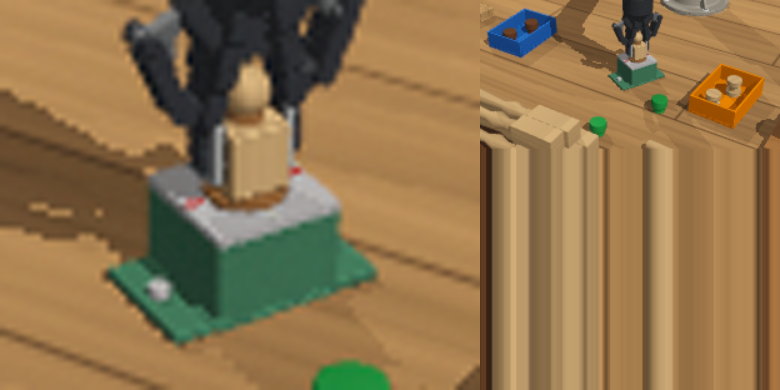

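The crop shows the collar sitting flush on the steel plate at (245,195), with the block turned in line with the gripper and the chuck. Both bins still hold their pairs. Pushing 10 N harder moved it only 0.1 mm, so it is hard down. Handing in.

```bash
python3 -c "
from h import *
print(manip.close_job()); st()"
```

```text
the job is handed in; nothing more can be done
None
the job is handed in; nothing more can be done
```

The job is handed in, though no verdict came back: the knob and bobbin are released in their own bins, and the arm is still gripping the finial, held flush in the chuck after a full quarter turn clockwise.

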